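# Hang the dustpan, then the bow-handled brush, on the closet hook

### The job

Tidy the closet shelf by hanging two things on the one hook stand, largest first: thread the bail handle of the steel dustpan over the prong and let it hang, then hang the scrub brush that has a bow handle in front of it, nearer the tip. Both must end up hanging freely and still from the prong by the middle part of their handles; leave the plain brush without a handle and the spray bottle where they stand.

Things in the scene. Friction and masses are not known exactly. Their poses are not given: they have to be found in the camera images.
- hook: Fixed steel hook stand. Flat prong 12 mm wide, 10 thick, level for 190 mm from a 16 mm post, tip turned up (top 20 mm above the prong's axis, end 202 mm from the post axis). Origin: where prong and post axes meet, 235 mm above the shelf; prong points along -x, roughly to the robot; z up. Low foot plate. A bar resting on the prong has its axis 10 mm above the origin.
- pan: Steel dustpan, 0.35 kg, upright: tray 110 (x) by 150 mm (y), x from -66 to +44, walls 45 mm high, mouth to -x, under a stiff fixed U-shaped bail. Origin: middle of the bail's level top bar, 185 mm above the underside and over the centre of mass; z up, y along the bar. Bar 10 mm square, straight for 120 mm; legs at y = -71 and +71 mm; tray walls end 140 mm below the origin.
- brush: Green scrub brush, 0.2 kg, bristles down, block 55 (x) by 130 mm (y), under a fixed bow handle. Origin: middle of the bow's level top bar, 115 mm above the bristle tips and over the centre of mass; z up, y along the bar. Bar 10 mm square, straight for 98 mm; legs at y = -59 and +59 mm; block top 70 mm below the origin.
- plain_brush: Bystander: green plastic scrub brush of the same block, 55 mm (x) by 130 mm (y), 45 mm high, without any handle, lying loose bristles down. Origin: centre of its underside.
- spray: Bystander: closed grey spray bottle with a white trigger head, 72 mm in diameter, 198 mm high, standing loose. Origin: centre of its underside.
Things that resemble listed ones, but are neither listed nor needed, are in the scene too. What is shaped like the pan but yellow is not meant.

How it is judged:
On the way, in this order (a step that is already met when the one before it is completed fails the run):
1. the dustpan hangs by its bail on the prong, let go (x of pan in the frame of hook between -0.185 and -0.025 m and y of pan in the frame of hook between -0.04 and 0.04 m and z of pan in the frame of hook between 0.003 and 0.022 m and angle between pan's own z axis and vertical below 0.35 rad and contact force between pan and hook above 0.5 N and contact force between the fingers and pan below 0.1 N), for 0.3 s.
2. the bow-handled brush hangs on the prong too, in front of the dustpan, let go (all of step 1 and x of brush in the frame of hook between -0.185 and -0.025 m and y of brush in the frame of hook between -0.04 and 0.04 m and z of brush in the frame of hook between 0.003 and 0.022 m and angle between brush's own z axis and vertical below 0.35 rad and contact force between brush and hook above 0.5 N and contact force between the fingers and brush below 0.1 N), for 0.3 s.
At the end, for the whole second after the job is handed in: Pan (hung first) and bow brush both hang from the prong, let go and still (under 0.05 m/s, 0.5 rad/s): each bar's middle 25 to 185 mm out from the post, within 40 mm sideways of the prong and 3 to 22 mm above its axis, tilted under 20 degrees (all of step 2 and linear speed of each of pan, brush below 0.05 m/s and angular speed of each of pan, brush below 0.5 rad/s); the robot touches nothing.
It fails at once if the plain brush is moved more than 30 mm (distance of plain_brush from where it was at the start of the episode above 0.03 m).
It fails at once if the spray bottle is moved more than 30 mm or tipped (distance of spray from where it was at the start of the episode above 0.03 m or angle between spray's own z axis and vertical above 0.4 rad).
It also fails if it takes over 61 s, if anything falls off the work surface, if the arm or the gripper's body presses on something with over 40 N, if the wrist force passes 120 N, or if a joint passes its speed limit or range.

### The arm

A 6-joint arm with a two-finger parallel gripper is mounted at the origin on the work surface. World frame = base frame: x ahead of the robot, y to its left, z up, the work surface at z = 0. Lengths are in m, angles in rad, forces in N, time in s.
With the tool pointing down it reaches from about 0.425 to 0.95 m from the base axis. Payload 3.5 kg.
Tool frame: the origin (TCP) lies midway between the tips of the shut fingers; the grasp point (between the pads) lies 19 mm behind it (ctrl.pinch_z is the distance from the TCP to the grasp point, in m); z points along the fingers, y is the line along which they close (so a half turn about z gives the same grasp; the last joint's range is limited). The gripper opens to 85 mm and grips with 20 to 120 N. Pads are 22 mm wide; open, the fingers measure 114 mm over their backs; the gripper's body (76 mm by 85 mm) begins 54 mm behind the grasp point. The pads swing forward as they close: fully open they stand 13 mm farther back than shut.
Start: joints at [1.161, 0.286, 1.577, -0, 1.279, -0.15], TCP at [0.173, 0.652, 0.231] pointing down, gripper open.
Joint ranges: [-2.77, 2.77], [-0.9, 2.22], [0.21, 2.48], [-1.53, 4.67], [0.24, 2.81], [-2.84, 2.84]. Speed limits (rad/s): [2.79, 2.79, 3.14, 3.14, 3.14, 3.14].

### API

Orientations are given as a unit quaternion [x, y, z, w].
In Python, from plant import get_state, viewer, sign_off, ctrl gives the robot as it stands. The module is installed in compiled form; this text tells all that it offers.
- The arm moves only by the shell command python3 -m handwheel 'ROWS' [FORCE]. ROWS is JSON, a list that holds one entry, the list of rows, each a list of 5 numbers: the finger opening in m, from 0 to 0.0854, then the shift along the tool's x, y, z in m, then the turn about the tool's z in degrees. In form: [[[claw, x, y, z, spin], ...]]. A call has 1 to 12 rows; each row shifts and turns the commanded pose from where the row before left it, along the tool's axes as they then stand; what a row does not reach is not made up. A row lasts 1/12 s, in which the tool goes at most 41.7 mm and 7.16 degrees, less where a joint would pass 70% of its speed; a pose out of reach is approached as far as the arm can. A call is refused whole if a number of a shift passes 0.0417 or a number of a turn 7.16, either way. A call with a gripper value outside its range is refused whole. The fingers move at their own pace and stop on an object; FORCE is the grip in N (left out, the last holds). Time passes only in rows, so rows that do not move let the fingers close. It gives the time, the measured TCP pose, the force, the opening and the grip force at its end, in the units of the state.
- get_state(): the state, without advancing time (a new reading comes with each control period).
- viewer.read_camera(name): name is "side" or "top"; returns the picture (420x560x3 uint8, blue, green, red); there is no depth.
- viewer.camera_params(name): a dict with "fov_y" (degrees; the focal length in pixels is half the picture's height over the tangent of half this angle, whatever the lens; pixels are square), "cx", "cy" (the principal point, pixels), "k1" (the pictures are not rectified: a ray, as slopes to the right and down, at radius r is drawn at 1 + k1 r^2 times it, then the intrinsics apply), "xyz" and "attitude" of the camera in the world. Camera axes: x right, y up, looking along -z (the intrinsics and any distortion apply to the point x, -y, -z); pixel columns grow to the right and rows downward; lengths in m; the calibration is good to about 2 mm. A picture is of the moment at which its call begins. camera_params takes no time and is no camera call.
- sign_off(): hands the job in; it is judged then, once.
Trained networks look in the newest picture that a camera, given by its name, has taken for a name from the list of things; names that differ only in an ending like _2 or _b are one class to them, and where a whole thing is asked for, a point or a joint stands for the part that bears it (a point fixed in the world has none). Each returns a list of dicts, best first, with "confidence" (0 to 1); they miss things now and then, are a little off and sometimes report something else, mostly with a low value. They report only what shows in the picture. A call takes as long as a camera call. They do not tell look-alikes from the thing itself.
- viewer.look_for(camera, name): "extent" ([left, top, width, height] as shares, 0 to 1, of the picture: columns of its width, rows of its height, round what is visible of it).
- viewer.outline_of(camera, name): "mask" (420x560 bool, what is visible of it) and "extent" ([left, top, width, height] as shares, 0 to 1, of the picture: columns of its width, rows of its height, round what is visible of it).
- viewer.pinpoint(camera, name): "xy" ([column, row] as shares, 0 to 1, of the picture: columns of its width, rows of its height: a listed point, or the origin of a listed thing).
The state is a dict: "time": time; "qpos": joint angles; "dq": joint speeds; "joint_efforts": joint torques, N m; "eef_pos": TCP position; "tcp_rot": TCP orientation; "contact_force": force on the tool from outside, world axes, zero at the start; "wrist_torque": the same for the moment, N m; "opening": opening from 0.0 (shut) to 1.0 (fully open); "finger_force": force on a finger pad.
Only numpy, scipy, OpenCV 4.12 (cv2) and the standard library are available. Lean on these libraries where they do the work, as an engineer would, in place of code of your own. Each camera call takes 0.05 s, during which the arm holds its last target. There are 200 camera calls.

## Working session

There is one attempt and no reset: what is moved stays moved. The work goes in short steps, Python scripts to look and compute and a shell command to move; the robot and the scene stay as the last step left them, time stands still between calls to the robot, and variables do not carry over. Pictures are saved under pics/ and viewed, at most 10 in all, crops included, and the job is handed in when it is done.

```bash
mkdir -p pics; cat > h.py <<'E'
import numpy as np, cv2
from scipy.spatial.transform import Rotation as R
from plant import get_state, viewer, sign_off, ctrl
def cam(n):
    p=viewer.camera_params(n); f=210/np.tan(np.radians(p['fov_y'])/2)
    return p,f
def ray(n,uv):
    p,f=cam(n); u,v=uv
    d=np.array([(u-p['cx'])/f,(v-p['cy'])/f]); s=d.copy()
    for _ in range(30): s=d/(1+p['k1']*(s@s))
    r=R.from_quat(p['attitude']).apply([s[0],-s[1],-1])
    return np.array(p['xyz']),r/np.linalg.norm(r)
def atz(n,uv,z):
    o,r=ray(n,uv); return o+r*(z-o[2])/r[2]
def proj(n,P):
    p,f=cam(n); q=R.from_quat(p['attitude']).inv().apply(np.array(P)-p['xyz'])
    s=np.array([q[0],-q[1]])/-q[2]; s=s*(1+p['k1']*(s@s))
    return s*f+[p['cx'],p['cy']]
def tri(a,b):
    (o1,r1),(o2,r2)=ray('side',a),ray('top',b)
    t=np.linalg.lstsq(np.c_[r1,-r2],o2-o1,rcond=None)[0]
    x,y=o1+t[0]*r1,o2+t[1]*r2
    return (x+y)/2,np.linalg.norm(x-y)
E
python3 - <<'E'
from h import *
np.set_printoptions(precision=3,suppress=True)
ims=[]
for c in('side','top'):
    im=viewer.read_camera(c); cv2.imwrite(f'pics/{c}0.png',im)
    print(c,viewer.camera_params(c))
    for n in('hook','pan','brush','plain_brush','spray'):
        for d in viewer.pinpoint(c,n)[:3]:
            print(c,n,np.array(d['xy'])*[560,420],round(d['confidence'],2))
s=get_state();print(s['tcp_rot'],s['time'],ctrl.pinch_z)
E
```

```text
side {'fov_y': 56.075018385616445, 'cx': 276.2171858459215, 'cy': 200.1904277715598, 'k1': -0.10431979939389441, 'xyz': array([ 0.287, -0.7  ,  0.794]), 'attitude': array([ 0.416, -0.074, -0.153,  0.893])}
side hook [357.784 172.914] 0.78
side pan [328.104 305.298] 0.57
side pan [228.816 320.586] 0.56
side brush [220.584 157.584] 0.87
side brush [225.12  245.616] 0.28
side plain_brush [225.68 245.28] 0.66
side spray [385.112 304.71 ] 0.77
top {'fov_y': 53.39222128620359, 'cx': 284.85647166581447, 'cy': 202.59658753224184, 'k1': -0.12726506342208385, 'xyz': array([ 0.431, -0.001,  1.156]), 'attitude': array([-0.039,  0.043,  0.714, -0.698])}
top hook [293.384 116.592] 0.63
top pan [419.776 207.48 ] 0.75
top pan [413.616 285.81 ] 0.67
top pan [293.384 116.214] 0.19
top brush [167.384 234.906] 0.67
top plain_brush [263.48 262.5 ] 0.87
top spray [370.384 145.488] 0.87
[ 0.13   0.992  0.    -0.   ] 0.6 0.0187
```

View pics/side0.png

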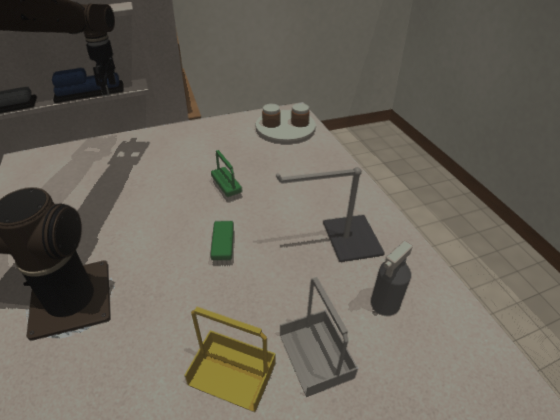

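View pics/top0.png

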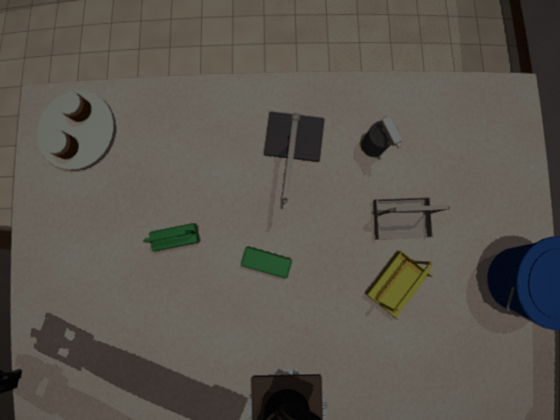

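The side view shows the steel pan with its bar at about (313,282)-(346,335), and the yellow look-alike at (230,322). The bow brush is at (225,165), the plain brush at (222,240), the hook origin at (357,172) with its tip at (279,176), and the spray bottle at (390,285). In the top view the steel pan is at (405,215), the bow brush at (172,238), the hook post at (295,117) with its tip at (283,206), and a blue object in the right foreground.

```bash
python3 - <<'E'
from h import *
np.set_printoptions(precision=3,suppress=True)
P={}
for n,a,b in(('hook',[357.8,172.9],[293.4,116.6]),('tip',[280,177],[283,206]),('pan',[328.1,305.3],[419.8,207.5]),('brush',[220.6,157.6],[167.4,234.9])):
    P[n],e=tri(a,b); print(n,P[n],e)
print('pan z.185',atz('side',[328.1,305.3],.18),atz('top',[419.8,207.5],.18))
print('spray',atz('side',[388,308],0),'plain',atz('top',[266,262],.045))
a,b=atz('side',[314,283],.185),atz('side',[346,336],.185);print('panbar side',a,b,np.linalg.norm(a-b))
a,b=atz('top',[375,212],.185),atz('top',[448,208],.185);print('panbar top',a,b,np.linalg.norm(a-b))
a,b=atz('side',[217,153],.115),atz('side',[234,174],.115);print('brushbar side',a,b,np.linalg.norm(a-b))
for c in('side','top'):
  im=cv2.imread(f'pics/{c}0.png'); rows=[]
  for n in('pan','brush'):
    u,v=proj(c,P[n]).astype(int); u=min(max(u,60),500);v=min(max(v,55),365)
    rows.append(cv2.resize(im[v-50:v+50,u-60:u+60],(400,300),interpolation=cv2.INTER_CUBIC)); print(c,n,'crop origin',u-60,v-50)
  globals()[c]=np.hstack(rows)
cv2.imwrite('pics/crop.png',np.clip(np.vstack([side,top])*1.5,0,255).astype('uint8'))
E
```

```text
hook [ 0.74  -0.032  0.227] 0.0022493560321503675
tip [ 0.538 -0.005  0.243] 0.016970733123656663
pan [ 0.525 -0.329  0.18 ] 0.0007448830723618574
brush [0.471 0.286 0.13 ] 0.012332423409654594
pan z.185 [ 0.525 -0.329  0.18 ] [ 0.526 -0.329  0.18 ]
spray [ 0.727 -0.277  0.   ] plain [0.404 0.046 0.045]
panbar side [ 0.519 -0.276  0.185] [ 0.525 -0.4    0.185] 0.12469470730557423
panbar top [ 0.517 -0.218  0.185] [ 0.522 -0.397  0.185] 0.17815889152662823
brushbar side [0.464 0.339 0.115] [0.486 0.214 0.115] 0.12755200286995713
side pan crop origin 268 255
side brush crop origin 162 107
top pan crop origin 359 157
top brush crop origin 106 187
```

View pics/crop.png

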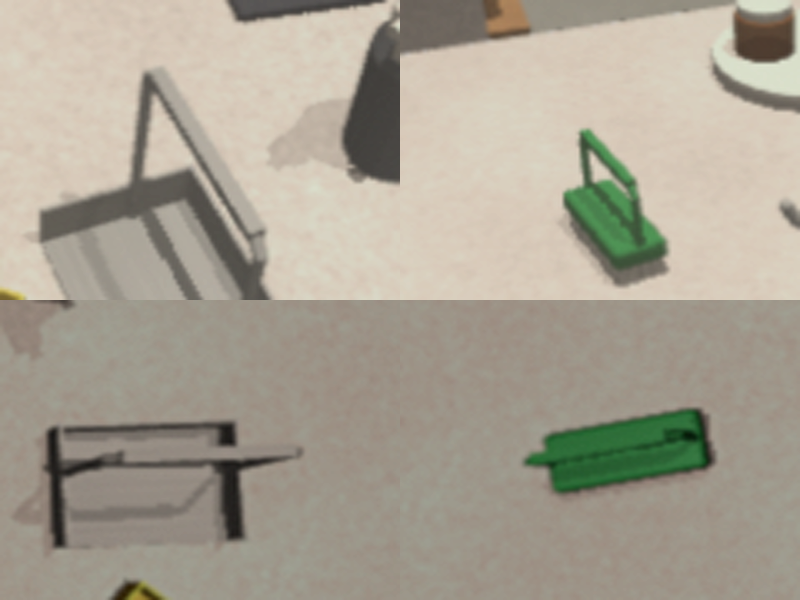

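The crops show the steel pan's bar ends at side (313.6,277) and (346.6,326), top (396,204) and (450,203). The brush's bar ends are at side (218,147.5) and (231.6,162.5), top (144,235) and (194.5,227.5).

```bash
python3 - <<'E'
from h import *
np.set_printoptions(precision=4,suppress=True)
B={'pan':([313.6,277],[346.6,325.5],[395.6,204.1],[449.6,202.6]),'brush':([218.1,147.5],[231.6,162.5],[144.4,235.3],[194.5,227.5])}
for n,(a,b,c,d) in B.items():
    A,ea=tri(a,c);D,eb=tri(b,d);print(n,A,ea,D,eb,'mid',(A+D)/2,np.linalg.norm(A-D),'yaw',np.degrees(np.arctan2(*(A-D)[[0,1]]*[-1,1])))
    z={'pan':.185,'brush':.115}[n]
    A,D=atz('side',a,z),atz('side',b,z);print(' side',A,D,(A+D)/2,np.linalg.norm(A-D),'yaw',np.degrees(np.arctan2(*(A-D)[[0,1]]*[-1,1])))
# brush block corners, top, z=.045
g=[np.array([106+(u-400)*.3,187+(v-300)*.3]) for u,v in((545,437),(703,408),(710,465),(555,492))]
q=np.array([atz('top',x,.045) for x in g]);print('brush block',q.mean(0),np.linalg.norm(q[0]-q[1]),'yaw',np.degrees(np.arctan2(*(q[0]-q[1])[[0,1]]*[-1,1])))
g=[np.array([359+u*.3,157+v*.3]) for u,v in((50,130),(235,123),(242,240),(57,247))]
q=np.array([atz('top',x,.045) for x in g]);print('pan tray',q.mean(0),np.linalg.norm(q[0]-q[1]),'yaw',np.degrees(np.arctan2(*(q[0]-q[1])[[0,1]]*[-1,1])))
M=R.from_quat(get_state()['tcp_rot']).as_matrix();print(M)
E
# hook
python3 - <<'E'
from h import *
np.set_printoptions(precision=4,suppress=True)
print('post side',atz('side',[357.8,172.9],.235),'top',atz('top',[293.4,116.6],.235))
print('tip side',atz('side',[279,176],.255),'top',atz('top',[283,206],.255), atz('side',[279,177],.24),atz('top',[283,200],.24))
E
```

```text
pan [ 0.5286 -0.2658  0.1891] 0.011646274636675853 [ 0.5305 -0.3925  0.2042] 0.005511838919027553 mid [ 0.5296 -0.3291  0.1967] 0.12758937375006887 yaw 0.8452411854232875
 side [ 0.5243 -0.262   0.185 ] [ 0.5355 -0.3819  0.185 ] [ 0.5299 -0.322   0.185 ] 0.12049510435883054 yaw 5.331329258435614
brush [0.4738 0.3443 0.1305] 0.006635469673694586 [0.487  0.2127 0.1564] 0.010958158300788709 mid [0.4804 0.2785 0.1435] 0.134750966191006 yaw 5.768258641626172
 side [0.4748 0.3695 0.115 ] [0.4943 0.2731 0.115 ] [0.4846 0.3213 0.115 ] 0.09835292013519457 yaw 11.43297518742752
brush block [0.4878 0.2901 0.045 ] 0.13126115451998205 yaw 9.137605260352878
pan tray [ 0.5265 -0.3267  0.045 ] 0.15447311870227246 yaw 0.8829032998301863
[[-0.9664  0.2569 -0.    ]
 [ 0.2569  0.9664  0.    ]
 [ 0.     -0.     -1.    ]]
post side [ 0.7346 -0.0416  0.235 ] top [ 0.7362 -0.031   0.235 ]
tip side [ 0.5405 -0.0164  0.255 ] top [ 0.5289 -0.0024  0.255 ] [ 0.5462 -0.0011  0.24  ] [ 0.5439 -0.0028  0.24  ]
```

Pan is near (0.53,-0.329,0.185) with yaw about 2°, and the hook yaw is about -8.4°. I'll start by raising the arm and squaring the tool.

```bash
python3 -m handwheel '[[[0.0854,0,0,-0.017,7.1],[0.0854,0,0,-0.017,7.1],[0.0854,0,0,-0.017,7.1],[0.0854,0,0,-0.017,7.1],[0.0854,0,0,-0.017,7.1],[0.0854,0,0,-0.017,7.1],[0.0854,0,0,-0.017,7.1],[0.0854,0,0,-0.017,7.1],[0.0854,0,0,-0.017,7.1],[0.0854,0,0,-0.017,7.1],[0.0854,0,0,0,1.5]]]' 100; python3 -c "
from h import *
print(R.from_quat(get_state()['tcp_rot']).as_matrix().round(3))"
```

```text
time: 1.52
eef_pos: [0.1737, 0.6532, 0.4067]
tcp_rot: [0.692, 0.721, 0.004, -0.001]
contact_force: [-0.1, -0.3, 0.6]
opening: 0.998
finger_force: 0.0
[[-0.041  0.999  0.003]
 [ 0.999  0.041  0.007]
 [ 0.007  0.003 -1.   ]]
```

```bash
python3 -m handwheel '[[[0.0854,-0.029,0.029,0,0],[0.0854,-0.029,0.029,0,0],[0.0854,-0.029,0.029,0,0],[0.0854,-0.029,0.029,0,0],[0.0854,-0.029,0.029,0,0],[0.0854,-0.029,0.029,0,0],[0.0854,-0.029,0.029,0,0],[0.0854,-0.029,0.029,0,0],[0.0854,-0.029,0.029,0,0],[0.0854,-0.029,0.029,0,0],[0.0854,-0.029,0.029,0,0],[0.0854,-0.029,0.029,0,0]]]'
python3 -m handwheel '[[[0.0854,-0.039,0,0,0],[0.0854,-0.039,0,0,0],[0.0854,-0.039,0,0,0],[0.0854,-0.039,0,0,0],[0.0854,-0.039,0,0,0],[0.0854,-0.039,0,0,0],[0.0854,-0.039,0,0,0],[0.0854,-0.039,0,0,0],[0.0854,-0.039,0,0,0],[0.0854,-0.039,0,0,0],[0.0854,-0.039,0,0,0],[0.0854,-0.039,0,0,0]]]'; python3 -c "
from h import *
print(R.from_quat(get_state()['tcp_rot']).as_matrix().round(3))"
```

```text
time: 2.52
eef_pos: [0.538, 0.319, 0.4017]
tcp_rot: [0.691, 0.723, 0.0, 0.0]
contact_force: [0.9, 0.3, -0.9]
opening: 1.001
finger_force: 0.0
time: 3.52
eef_pos: [0.5579, -0.1488, 0.4017]
tcp_rot: [0.691, 0.723, 0.0, 0.0]
contact_force: [-0.1, 0.2, 0.2]
opening: 1.002
finger_force: 0.0
[[-0.045  0.999  0.001]
 [ 0.999  0.045 -0.   ]
 [-0.     0.001 -1.   ]]
```

```bash
python3 -m handwheel '[[[0.0854,-0.036,-0.0086,0,0],[0.0854,-0.036,-0.0086,0,0],[0.0854,-0.036,-0.0086,0,0],[0.0854,-0.036,-0.0086,0,0],[0.0854,0,0,0.036,0],[0.0854,0,0,0.036,0],[0.0854,0,0,0.036,0],[0.0854,0,0,0.036,0],[0.0854,0,0,0.03,0],[0.0854,0,0,0.03,0],[0.0854,0,0,0.03,0],[0.0854,0,0,0,0]]]'
python3 - <<'E'
from h import *
im=[]
for c in('side','top'):
    i=viewer.read_camera(c); P=[.53,-.31,.2]; u,v=proj(c,P).astype(int); u=min(u,480)
    im.append(cv2.resize(i[v-75:v+75,u-80:u+80],(400,375),interpolation=cv2.INTER_CUBIC)); print(u-80,v-75)
cv2.imwrite('pics/grasp1.png',np.clip(np.hstack(im)*1.5,0,255).astype('uint8'))
E
```

```text
time: 4.52
eef_pos: [0.5268, -0.2896, 0.1597]
tcp_rot: [0.691, 0.723, -0.001, -0.007]
contact_force: [-0.4, 0.6, -1.6]
opening: 1.002
finger_force: 0.0
247 215
334 129
```

View pics/grasp1.png

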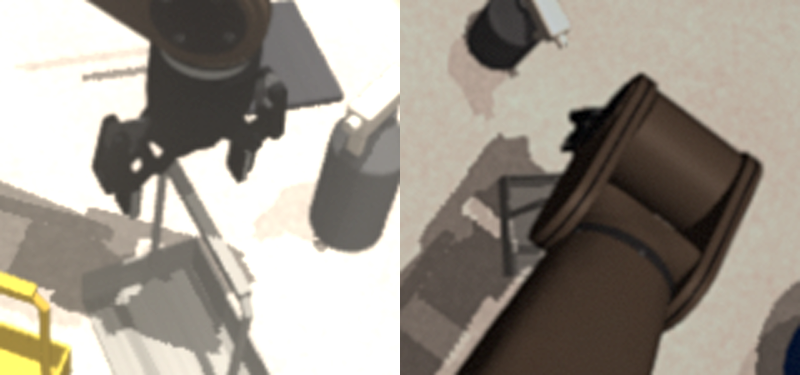

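The picture shows the bar between the open fingers, with the finger midpoint at crop (184,197), about a quarter of the way along the bar. Next I'll close and lift.

```bash
python3 -m handwheel '[[[0,0,0,0,0],[0,0,0,0,0],[0,0,0,0,0],[0,0,0,0,0],[0,0,0,0,0],[0,0,0,0,0],[0,0,0,0,0],[0,0,0,0,0],[0,0,0,0,0]]]' 110
python3 -m handwheel '[[[0,0,0,-0.01,0],[0,0,0,-0.02,0],[0,0,0,-0.03,0],[0,0,0,-0.03,0],[0,0,0,-0.02,0],[0,0,0,-0.01,0],[0,0,0,0,0],[0,0,0,0,0]]]'
python3 - <<'E'
from h import *
im=[]
for c in('side','top'):
    i=viewer.read_camera(c); P=[.53,-.31,.28]; u,v=proj(c,P).astype(int); u=min(u,480)
    im.append(cv2.resize(i[v-60:v+90,u-80:u+80],(400,375),interpolation=cv2.INTER_CUBIC)); print(u-80,v-60)
cv2.imwrite('pics/lift1.png',np.clip(np.hstack(im)*1.5,0,255).astype('uint8'))
for n in('hook','pan'):
    print([(np.array(d['xy'])*[560,420],d['confidence']) for d in viewer.pinpoint('side',n)[:3]])
E
```

```text
time: 5.37
eef_pos: [0.5305, -0.292, 0.1674]
tcp_rot: [0.691, 0.723, 0.0, -0.0]
contact_force: [-1.1, 1.6, 1.6]
opening: 0.09
finger_force: 107.9
time: 6.03
eef_pos: [0.5301, -0.2921, 0.2863]
tcp_rot: [0.691, 0.723, -0.0, -0.001]
contact_force: [0.0, 0.7, -3.9]
opening: 0.091
finger_force: 107.5
251 201
346 140
[]
[(array([344.008, 258.594]), 0.96), (array([225.288, 321.384]), 0.91)]
```

View pics/lift1.png

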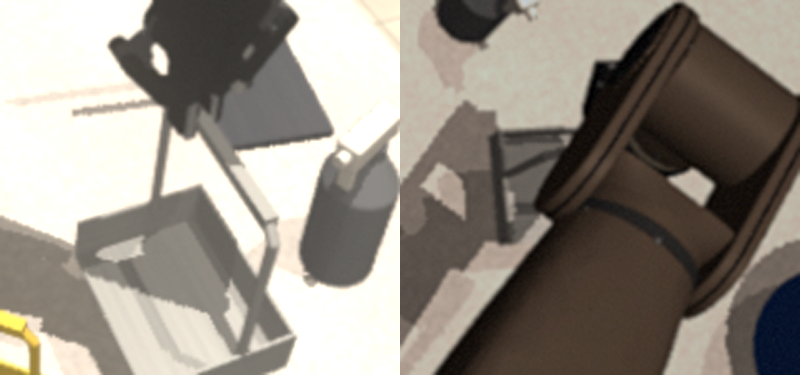

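The pan hangs level in the grip, with bar ends at side (317,243) and (361,289).

```bash
python3 - <<'E'
from h import *
np.set_printoptions(precision=4,suppress=True)
for p in([344,258.6],[317,243],[361,288]): print(atz('side',p,.304))
E
```

```text
[ 0.5409 -0.3291  0.304 ]
[ 0.5133 -0.2815  0.304 ]
[ 0.5383 -0.3923  0.304 ]
```

```bash
python3 -m handwheel '[[[0,0.02,0,0,0],[0,0.035,0,0,0],[0,0.04,0,0,0],[0,0.04,0,0,0],[0,0.025,-0.011,0,3],[0,0,-0.011,0,3],[0,0,-0.011,0,3],[0,0,-0.011,0,2.6],[0,0,0,0,0],[0,0,0,0,0]]]'
python3 - <<'E'
from h import *
s=get_state();M=R.from_quat(s['tcp_rot']).as_matrix();d=np.array([.505,.039,.2863])-s['eef_pos'];print(M.round(3),M.T@d)
viewer.read_camera('side')
print([(np.array(d['xy'])*[560,420],d['confidence']) for d in viewer.pinpoint('side','hook')[:3]])
E
```

```text
time: 7.07
eef_pos: [0.479, -0.1309, 0.2865]
tcp_rot: [0.76, 0.65, 0.0, -0.0]
contact_force: [0.5, -1.4, -3.9]
opening: 0.085
finger_force: 107.5
[[ 0.155  0.988 -0.   ]
 [ 0.988 -0.155  0.   ]
 [ 0.    -0.    -1.   ]] [ 0.17186711 -0.00072118  0.00024711]
[(array([355.096, 173.292]), 0.95), (array([386.176, 300.216]), 0.45)]
```

```bash
python3 -m handwheel '[[[0,0.02,0,0,0],[0,0.03,0,0,0],[0,0.036,0,0,0],[0,0.036,0,0,0],[0,0.03,0,0,0],[0,0.02,0,0,0],[0,0,0,0,0],[0,0,0,0,0],[0,0,0,0,0]]]'
python3 - <<'E'
from h import *
im=[]
for c in('side','top'):
    i=viewer.read_camera(c); P=[.58,0,.26]; u,v=proj(c,P).astype(int)
    im.append(cv2.resize(i[v-75:v+75,u-80:u+80],(400,375),interpolation=cv2.INTER_CUBIC)); print(u-80,v-75)
cv2.imwrite('pics/entry.png',np.clip(np.hstack(im)*1.4,0,255).astype('uint8'))
s=get_state();print(s['eef_pos'],s['contact_force'])
E
```

```text
time: 7.92
eef_pos: [0.5064, 0.0384, 0.2871]
tcp_rot: [0.76, 0.65, -0.0, 0.0]
contact_force: [-0.2, 0.3, -4.0]
opening: 0.092
finger_force: 107.5
212 92
201 107
[0.50628628 0.03784215 0.28715294] [-0.3685634  -0.21290892 -3.97011072]
```

View pics/entry.png

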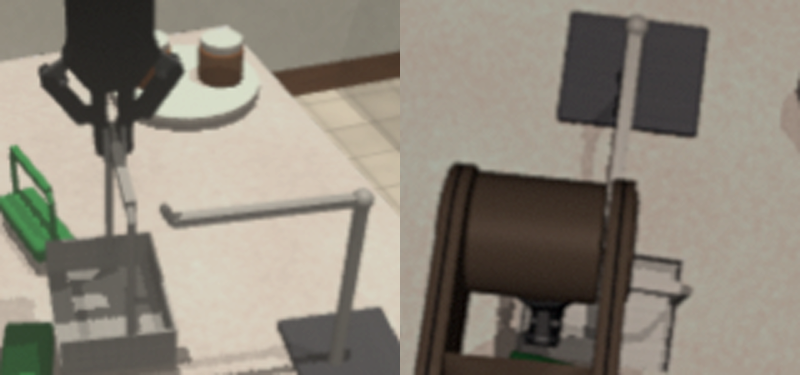

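The side view shows the pan's bar in front of the prong tip, with its near end at (264,174) and the tip at about (281,178). In the top view the prong runs from (296,117) to (286,183), and the near bar end is at (315,224).

```bash
python3 - <<'E'
from h import *
np.set_printoptions(precision=4,suppress=True)
print('pred',proj('side',[.491,-.059,.305]),proj('top',[.491,-.059,.305]))
A,B=atz('top',[295.5,117.5],.24),atz('top',[286.3,183],.24);print(A,B,np.degrees(np.arctan2(*(A-B)[[1,0]])))
A,B=atz('side',[212+363*.4,92+198*.4],.24),atz('side',[212+190*.4,92+214*.4],.24);print(A,B,np.degrees(np.arctan2(*(A-B)[[1,0]])))
print('bar end top',atz('top',[315,224],.305),'side',atz('side',[264,175],.305))
E
```

```text
pred [264.0138 172.8499] [311.0828 221.1573]
[ 0.7323 -0.0356  0.24  ] [ 0.5817 -0.011   0.24  ] -9.274669632950875
[ 0.7327 -0.0408  0.24  ] [ 0.5654 -0.0103  0.24  ] -10.335588509433425
bar end top [ 0.485  -0.0668  0.305 ] side [ 0.4886 -0.0662  0.305 ]
```

```bash
python3 -m handwheel '[[[0,0,0.01,0,0],[0,0,0.02,0,0],[0,0,0.025,0,0],[0,0,0.025,0,0],[0,0,0.025,0,0],[0,0,0.025,0,0],[0,0,0.02,0,0],[0,0,0.013,0,0],[0,0,0.005,0,0],[0,0,0,0,0],[0,0,0,0,0]]]'
python3 -m handwheel '[[[0,0,0,0.005,0],[0,0,0,0.012,0],[0,0,0,0.015,0],[0,0,0,0.012,0],[0,0,0,0.008,0],[0,0,0,0.004,0],[0,0,0,0,0],[0,0,0,0,0]]]'
```

```text
time: 8.93
eef_pos: [0.6718, 0.012, 0.2867]
tcp_rot: [0.761, 0.649, -0.001, -0.001]
contact_force: [-0.2, -0.3, -3.0]
opening: 0.089
finger_force: 107.5
time: 9.6
eef_pos: [0.6721, 0.0126, 0.2314]
tcp_rot: [0.76, 0.65, 0.0, 0.0]
contact_force: [0.5, -0.2, -3.6]
opening: 0.091
finger_force: 107.5
```

Next I'll creep down until the prong takes the weight.

```bash
python3 -m handwheel '[[[0,0,0,0.001,0],[0,0,0,0.001,0],[0,0,0,0.001,0],[0,0,0,0,0]]]'
python3 -m handwheel '[[[0,0,0,0.001,0],[0,0,0,0.001,0],[0,0,0,0,0],[0,0,0,0,0]]]'
python3 -m handwheel '[[[0,0,0,0.001,0],[0,0,0,0.001,0],[0,0,0,0,0],[0,0,0,0,0]]]'
```

```text
time: 9.93
eef_pos: [0.6721, 0.0126, 0.2286]
tcp_rot: [0.76, 0.65, 0.0, 0.0]
contact_force: [-0.0, -0.5, -2.8]
opening: 0.087
finger_force: 107.5
time: 10.27
eef_pos: [0.6722, 0.0126, 0.2271]
tcp_rot: [0.76, 0.65, 0.0, 0.0]
contact_force: [-1.0, 0.6, -0.4]
opening: 0.086
finger_force: 108.0
time: 10.6
eef_pos: [0.6724, 0.0126, 0.2265]
tcp_rot: [0.76, 0.65, 0.0, 0.001]
contact_force: [-3.7, 2.0, 5.4]
opening: 0.087
finger_force: 108.8
```

```bash
python3 -m handwheel '[[[0,0,0,-0.001,0],[0,0,0,0,0],[0.02,0,0,0,0],[0.03,0,0,0,0],[0.04,0,0,0,0],[0.04,0,0,0,0],[0.04,0,0,0,0],[0.04,0,0,0,0]]]' 20
python3 -m handwheel '[[[0.045,0,0,-0.01,0],[0.045,0,0,-0.02,0],[0.045,0,0,-0.03,0],[0.045,0,0,-0.035,0],[0.045,0,0,-0.035,0],[0.045,0,0,-0.03,0],[0.045,0,0,0,0],[0.045,0,0,0,0]]]'
python3 - <<'E'
from h import *
i=viewer.read_camera('side'); u,v=proj('side',[.66,0,.22]).astype(int)
cv2.imwrite('pics/hung1.png',np.clip(cv2.resize(i[v-75:v+75,u-80:u+80],(400,375),interpolation=cv2.INTER_CUBIC)*1.4,0,255).astype('uint8'));print(u-80,v-75)
for c in('side','top'):
  viewer.read_camera(c)
  for n in('pan','brush'):print(c,n,[(np.array(d['xy'])*[560,420],round(d['confidence'],2)) for d in viewer.pinpoint(c,n)[:3]])
E
```

```text
time: 11.27
eef_pos: [0.672, 0.0125, 0.2249]
tcp_rot: [0.76, 0.65, -0.0, -0.0]
contact_force: [-1.1, -0.9, -0.3]
opening: 0.469
finger_force: 0.0
time: 11.93
eef_pos: [0.6729, 0.0125, 0.3901]
tcp_rot: [0.76, 0.65, 0.003, 0.003]
contact_force: [0.1, 0.7, -0.5]
opening: 0.529
finger_force: 0.0
242 99
side pan [(array([331.296, 168.714]), 0.69), (array([225.176, 324.618]), 0.66)]
side brush [(array([222.376, 158.298]), 0.64), (array([329.672, 168.882]), 0.41)]
top pan [(array([414.288, 286.482]), 0.96), (array([289.912, 144.018]), 0.73)]
top brush []
```

View pics/hung1.png

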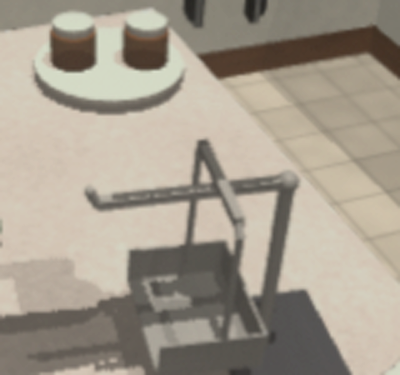

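The pan hangs level on the prong near side (330,168), well out from the post. Next I'll refine the brush position.

```bash
python3 - <<'E'
from h import *
np.set_printoptions(precision=4,suppress=True)
print('top pin',atz('top',[167.4,234.9],.115),'side pins',atz('side',[220.6,157.6],.115),atz('side',[222.4,158.3],.115),atz('side',[225,155],.115))
for x,y,w in((.487,.297,9.5),(.486,.305,9.5)):
  w=np.radians(w);d=np.array([-np.sin(w),np.cos(w),0])
  for k in(59,-59):
    P=np.array([x,y,.115])+d*k/1000;Q=P-[0,0,.07];print(x,y,k,'side',proj('side',P),proj('side',Q),'top',proj('top',P),proj('top',Q))
m=viewer.outline_of('side','brush')
for d in m[:2]:
  a=np.argwhere(d['mask'])
  if len(a): print(d['confidence'],a.min(0)[::-1],a.max(0)[::-1],'topmost',a[a[:,0].argmin()][::-1])
i=viewer.read_camera('side');cv2.imwrite('pics/br.png',np.clip(cv2.resize(i[135:210,185:265],(800,600)[0:2] if 0 else (640,600),interpolation=cv2.INTER_CUBIC)*1.4,0,255).astype('uint8'))
E
```

```text
top pin [0.4777 0.2895 0.115 ] side pins [0.469  0.3102 0.115 ] [0.4733 0.3045 0.115 ] [0.4853 0.3198 0.115 ]
0.487 0.297 59 side [219.8705 149.6414] [221.6544 167.6806] top [141.9676 235.5172] [150.6036 236.5153]
0.487 0.297 -59 side [235.3076 168.5369] [236.6765 187.115 ] top [187.2806 226.9364] [193.2269 228.4544]
0.486 0.305 59 side [218.9883 148.4148] [220.7922 166.4148] top [138.8929 235.9648] [147.7061 236.9365]
0.486 0.305 -59 side [234.2868 167.1314] [235.6848 185.6739] top [184.1373 227.3975] [190.2737 228.8872]
0.71 [211 151] [242 201] topmost [216 151]
```

View pics/br.png

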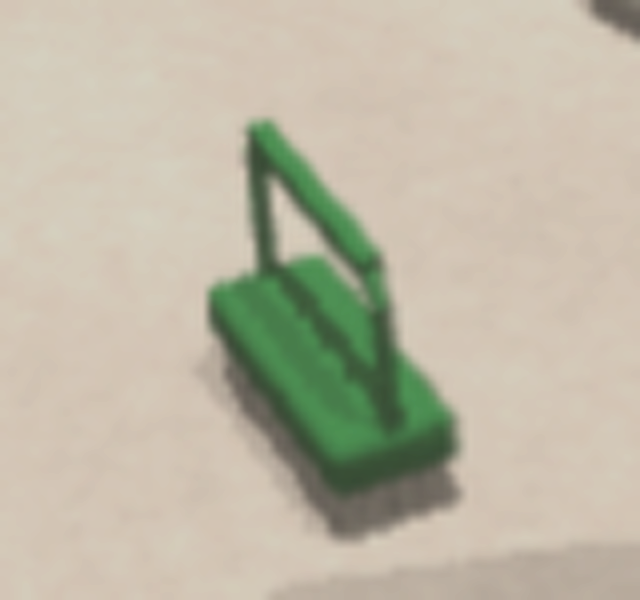

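The brush's leg tops are at side (217.2,151.5) and (231.9,168), which puts the bar middle at about (0.479,0.292) with yaw 9°. I'll move over it now.

```bash
python3 -m handwheel '[[[0.0854,0.0278,-0.0246,0,0],[0.0854,0.0278,-0.0246,0,0],[0.0854,0.0278,-0.0246,0,0],[0.0854,0.0278,-0.0246,0,0],[0.0854,0.0278,-0.0246,0,0],[0.0854,0.0278,-0.0246,0,0],[0.0854,0.0278,-0.0246,0,0],[0.0854,0.0278,-0.0246,0,0],[0.0854,0.0278,-0.0246,0,0],[0.0854,0.0278,-0.0246,0,0],[0.0854,0,0,0,0]]]'
python3 -m handwheel '[[[0.0854,0,0,0.035,-6],[0.0854,0,0,0.035,-6],[0.0854,0,0,0.035,-6],[0.0854,0,0,0.035,0],[0.0854,0,0,0,0]]]'
python3 - <<'E'
from h import *
s=get_state();M=R.from_quat(s['tcp_rot']).as_matrix();d=np.array([.474,.325,.097])-s['eef_pos'];print(M.round(3),M.T@d)
E
```

```text
time: 13.3
eef_pos: [0.4689, 0.3302, 0.3856]
tcp_rot: [0.758, 0.652, 0.0, -0.001]
contact_force: [-0.5, -0.7, -0.5]
opening: 1.0
finger_force: 0.0
time: 13.72
eef_pos: [0.4685, 0.3232, 0.2362]
tcp_rot: [0.649, 0.76, -0.007, -0.003]
contact_force: [-0.3, -0.9, -0.9]
opening: 1.003
finger_force: 0.0
[[-0.156  0.988 -0.014]
 [ 0.988  0.156 -0.007]
 [-0.005 -0.015 -1.   ]] [0.00156714 0.00784384 0.13904402]
```

```bash
python3 -m handwheel '[[[0.0854,0,0.004,0.03,0],[0.0854,0,0.004,0.035,0],[0.0854,0,0,0.035,0],[0.0854,0,0,0.025,0],[0.0854,0,0,0.012,0],[0.0854,0,0,0,0],[0.0854,0,0,0,0]]]'
python3 - <<'E'
from h import *
i=viewer.read_camera('side');cv2.imwrite('pics/br2.png',np.clip(cv2.resize(i[95:215,165:285],(480,480),interpolation=cv2.INTER_CUBIC)*1.4,0,255).astype('uint8'))
E
```

```text
time: 14.3
eef_pos: [0.4816, 0.3271, 0.1099]
tcp_rot: [0.65, 0.76, 0.001, 0.0]
contact_force: [-0.1, 0.5, 0.1]
opening: 0.997
finger_force: 0.0
```

View pics/br2.png

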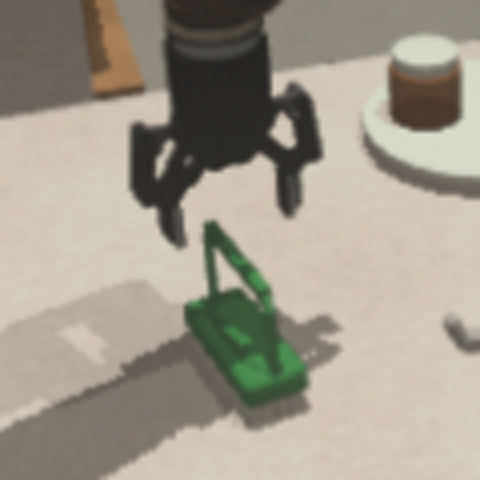

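The brush bar lies between and below the open fingers; the finger tips' midpoint is at side (223.7,152) and the bar at about (220.4,155).

```bash
python3 - <<'E'
from h import *
np.set_printoptions(precision=4,suppress=True)
s=get_state();p=s['eef_pos'];print(p,proj('side',[p[0],p[1],p[2]+.013]))
for uv in([217.2,151.5],[231.9,168],[224.5,159.7]):print(atz('side',uv,.115))
for x,y in((.479,.292),(.476,.292),(.478,.286)):
  w=np.radians(9)
  for k in(59,-59):
    P=np.array([x-np.sin(w)*k/1e3,y+np.cos(w)*k/1e3,.115]);print(x,y,k,proj('side',P),proj('side',P-[0,0,.07]))
E
```

```text
[0.4822 0.3275 0.111 ] [223.2253 151.4518]
[0.4668 0.3474 0.115 ]
[0.4879 0.2448 0.115 ]
[0.4776 0.2949 0.115 ]
0.479 0.292 59 [217.9136 150.8682] [219.7728 168.9426]
0.479 0.292 -59 [232.9663 170.0349] [234.4289 188.6478]
0.476 0.292 59 [216.9855 151.0415] [218.8772 169.1201]
0.476 0.292 -59 [231.9812 170.2317] [233.481  188.8485]
0.478 0.286 59 [218.0339 151.9056] [219.8972 170.0117]
0.478 0.286 -59 [233.1575 171.2244] [234.62   189.8658]
```

```bash
python3 -m handwheel '[[[0.0854,0,-0.01,0,0],[0.0854,0,0,0.007,0],[0.0854,0,0,0.006,0],[0.03,0,0,0,0],[0,0,0,0,0],[0,0,0,0,0],[0,0,0,0,0],[0,0,0,0,0],[0,0,0,0,0],[0,0,0,0,0],[0,0,0,0,0],[0,0,0,0,0]]]' 100
python3 -m handwheel '[[[0,0,0,-0.01,0],[0,0,0,-0.02,0],[0,0,0,-0.035,0],[0,0,0,-0.035,0],[0,0,0,-0.035,0],[0,0,0,-0.02,0],[0,0,0,-0.01,0],[0,0,0,0,0],[0,0,0,0,0]]]'
python3 - <<'E'
from h import *
np.set_printoptions(precision=4,suppress=True)
s=get_state();p=np.array(s['eef_pos']);M=R.from_quat(s['tcp_rot']).as_matrix();print(M.round(3))
i=viewer.read_camera('side')
P=p+[0,0,.018]-.033*M[:,0];u,v=proj('side',P).astype(int);print('pred',u,v)
cv2.imwrite('pics/br3.png',np.clip(cv2.resize(i[v-60:v+60,u-60:u+60],(480,480),interpolation=cv2.INTER_CUBIC)*1.4,0,255).astype('uint8'))
print([(np.array(d['xy'])*[560,420],round(d['confidence'],2)) for d in viewer.pinpoint('side','brush')[:3]])
E
```

```text
time: 15.35
eef_pos: [0.4709, 0.3255, 0.0957]
tcp_rot: [0.649, 0.76, 0.0, 0.0]
contact_force: [0.8, 1.1, 1.5]
opening: 0.091
finger_force: 97.7
time: 16.1
eef_pos: [0.4699, 0.325, 0.2593]
tcp_rot: [0.649, 0.76, -0.001, -0.0]
contact_force: [0.2, -0.1, -2.3]
opening: 0.087
finger_force: 97.6
[[-0.157  0.988 -0.001]
 [ 0.988  0.157 -0.001]
 [-0.    -0.001 -1.   ]]
pred 219 112
[(array([219.52 , 110.292]), 0.9)]
```

View pics/br3.png

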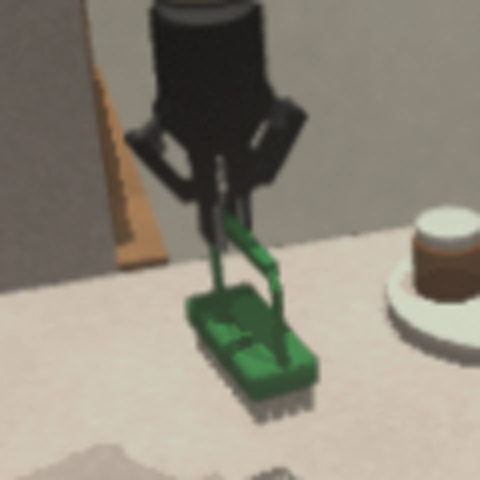

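The brush is held level, and the network's bar middle (219.5,110) matches the prediction of (219,112). I'll move to the entry point in front of the tip.

```bash
python3 -m handwheel '[[[0,0,0,0,4],[0,0,0,0,5],[0,0,0,0,5],[0,0,0,0,4.5],[0,-0.015,0.01,0,0],[0,-0.03,0.015,0,0],[0,-0.035,0.015,0,0],[0,-0.035,0.015,0,0],[0,-0.035,0.01,0,0],[0,-0.035,0.005,0,0],[0,-0.035,0,0,0],[0,-0.03,0,0,0]]]'
python3 -m handwheel '[[[0,-0.02,0,0,0],[0,-0.01,0,0,0],[0,0,0,0,0],[0,0,0,0,0],[0,0,0,0,0]]]'
python3 - <<'E'
from h import *
np.set_printoptions(precision=4,suppress=True)
s=get_state();p=np.array(s['eef_pos']);M=R.from_quat(s['tcp_rot']).as_matrix();print(M.round(3),p)
h=np.array([.7335,-.037,.235]);w=np.radians(-9.6);H=np.array([[np.cos(w),-np.sin(w),0],[np.sin(w),np.cos(w),0],[0,0,1]])
mid=p-.033*M[:,0]+[0,0,.0193];print('mid in hook',H.T@(mid-h), 'tool yaw',np.degrees(np.arctan2(-M[0,0],M[1,0])))
i=viewer.read_camera('side');j=viewer.read_camera('top')
print('tip from side, z .24:', [(np.array(d['xy'])*[560,420],round(d['confidence'],2)) for d in viewer.pinpoint('side','brush')[:2]],proj('side',mid))
a=cv2.resize(i[110:230,220:380],(400,300),interpolation=cv2.INTER_CUBIC);b=cv2.resize(j[100:220,220:380],(400,300),interpolation=cv2.INTER_CUBIC)
cv2.imwrite('pics/entry2.png',np.clip(np.hstack([a,b])*1.4,0,255).astype('uint8'))
E
```

```text
time: 17.2
eef_pos: [0.4969, 0.0651, 0.2575]
tcp_rot: [0.763, 0.646, -0.002, -0.002]
contact_force: [-0.6, 0.1, -0.8]
opening: 0.091
finger_force: 97.6
time: 17.62
eef_pos: [0.4933, 0.0386, 0.2596]
tcp_rot: [0.763, 0.647, -0.0, -0.001]
contact_force: [0.0, 0.1, -2.0]
opening: 0.093
finger_force: 97.6
[[ 0.164  0.986 -0.001]
 [ 0.986 -0.164  0.001]
 [ 0.001 -0.001 -1.   ]] [0.4933 0.0386 0.2596]
mid in hook [-0.2494  0.0015  0.0439] tool yaw -9.437179847476449
tip from side, z .24: [(array([252.112, 164.094]), 0.63)] [253.8737 166.4889]
```

View pics/entry2.png

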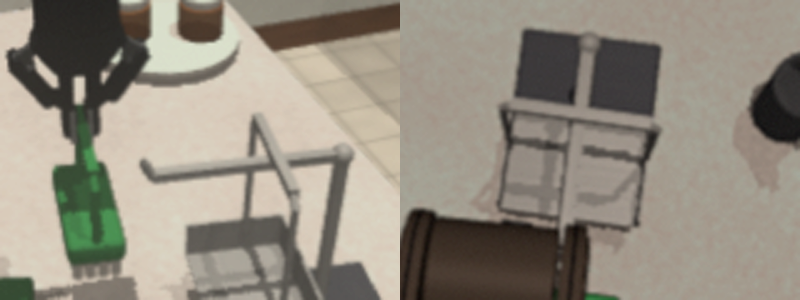

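The side view shows the brush in front of the tip and lined up, and the pan hanging still. I'll thread it onto the prong.

```bash
python3 -m handwheel '[[[0,0,0.008,0,0],[0,0,0.015,0,0],[0,0,0.02,0,0],[0,0,0.02,0,0],[0,0,0.02,0,0],[0,0,0.017,0,0],[0,0,0.01,0,0],[0,0,0.004,0,0],[0,0,0,0,0],[0,0,0,0,0]]]'
python3 -m handwheel '[[[0,0,0,0.005,0],[0,0,0,0.009,0],[0,0,0,0.009,0],[0,0,0,0.005,0],[0,0,0,0.002,0],[0,0,0,0,0],[0,0,0,0,0]]]'
python3 -m handwheel '[[[0,0,0,0.001,0],[0,0,0,0.001,0],[0,0,0,0,0],[0,0,0,0,0]]]'
```

```text
time: 18.6
eef_pos: [0.6055, 0.0191, 0.2601]
tcp_rot: [0.763, 0.646, -0.0, -0.0]
contact_force: [0.1, 0.0, -1.6]
opening: 0.096
finger_force: 97.6
time: 19.18
eef_pos: [0.6058, 0.0188, 0.2302]
tcp_rot: [0.763, 0.646, -0.0, -0.0]
contact_force: [-0.6, 0.5, -0.9]
opening: 0.092
finger_force: 97.6
time: 19.52
eef_pos: [0.6059, 0.0187, 0.2285]
tcp_rot: [0.763, 0.646, 0.0, 0.0]
contact_force: [-0.4, -0.6, -2.0]
opening: 0.094
finger_force: 97.6
```

```bash
python3 -m handwheel '[[[0,0,0,0.001,0],[0,0,0,0.001,0],[0,0,0,0,0],[0,0,0,0,0]]]'
python3 -m handwheel '[[[0,0,0,0.001,0],[0,0,0,0,0],[0,0,0,0,0]]]'
python3 -m handwheel '[[[0,0,0,0.001,0],[0,0,0,0,0],[0,0,0,0,0]]]'
```

```text
time: 19.85
eef_pos: [0.6058, 0.0188, 0.2262]
tcp_rot: [0.763, 0.646, -0.0, -0.0]
contact_force: [-0.5, 0.0, -1.4]
opening: 0.092
finger_force: 97.6
time: 20.1
eef_pos: [0.606, 0.0188, 0.2257]
tcp_rot: [0.763, 0.646, 0.0, 0.0]
contact_force: [0.2, -0.3, -0.1]
opening: 0.09
finger_force: 97.9
time: 20.35
eef_pos: [0.6061, 0.0188, 0.2254]
tcp_rot: [0.763, 0.646, 0.0, 0.0]
contact_force: [-2.5, 0.5, 4.0]
opening: 0.096
finger_force: 98.4
```

```bash
python3 -m handwheel '[[[0,0,0,-0.001,0],[0,0,0,0,0],[0.02,0,0,0,0],[0.03,0,0,0,0],[0.038,0,0,0,0],[0.038,0,0,0,0],[0.038,0,0,0,0],[0.038,0,0,0,0]]]' 20
python3 -m handwheel '[[[0.038,0,0,-0.01,0],[0.038,0,0,-0.02,0],[0.038,0,0,-0.03,0],[0.038,0,0,-0.035,0],[0.038,0,0,-0.035,0],[0.038,0.02,0,-0.02,0],[0.038,0.03,0,0,0],[0.038,0.03,0,0,0],[0.038,0.03,0,0,0],[0.038,0.02,0,0,0],[0.038,0,0,0,0],[0.038,0,0,0,0]]]'
python3 - <<'E'
from h import *
np.set_printoptions(precision=4,suppress=True)
h=np.array([.7335,-.037,.235]);w=np.radians(-9.6);H=np.array([[np.cos(w),-np.sin(w),0],[np.sin(w),np.cos(w),0],[0,0,1]])
for c in('side','top'):
  for k in range(2):
    viewer.read_camera(c)
    for n in('pan','brush'):
      for d in viewer.pinpoint(c,n)[:3]:
        print(c,n,round(d['confidence'],2),H.T@(atz(c,np.array(d['xy'])*[560,420],.245)-h))
d=viewer.outline_of('side','brush')
for m in d[:2]:
  a=np.argwhere(m['mask']);print(m['confidence'],a.min(0)[::-1],a.max(0)[::-1])
for y in(-.059,.059):
  print('exp',proj('side',h+H@[-.135,y,.01]),proj('side',h+H@[-.135,y,-.105]))
E
```

```text
time: 21.02
eef_pos: [0.6058, 0.0188, 0.2251]
tcp_rot: [0.763, 0.646, -0.0, -0.0]
contact_force: [0.3, 0.3, 0.2]
opening: 0.446
finger_force: 0.0
time: 22.02
eef_pos: [0.6272, 0.1479, 0.3759]
tcp_rot: [0.763, 0.647, 0.0, 0.0]
contact_force: [-0.6, -0.4, -0.4]
opening: 0.446
finger_force: 0.0
side pan 0.74 [-0.0649  0.006   0.01  ]
side pan 0.61 [-0.3396 -0.368   0.01  ]
side pan 0.53 [-0.0097 -0.0241  0.01  ]
side brush 0.9 [-0.1406  0.0046  0.01  ]
side pan 0.75 [-0.3418 -0.3682  0.01  ]
side pan 0.65 [-0.0592  0.0016  0.01  ]
side brush 0.59 [-0.1361  0.0074  0.01  ]
top pan 0.91 [-0.3482 -0.3082  0.01  ]
top pan 0.85 [-0.0676  0.0044  0.01  ]
top pan 0.44 [-0.3243  0.0208  0.01  ]
top brush 0.94 [-0.1366  0.003   0.01  ]
top pan 0.8 [-0.066   0.0029  0.01  ]
top pan 0.64 [-0.3432 -0.3061  0.01  ]
top brush 0.55 [-0.1357  0.0048  0.01  ]
0.74 [286 160] [317 227]
0.71 [210 221] [233 264]
exp [308.4705 189.3281] [305.7155 226.4048]
exp [297.1898 160.0637] [295.4944 196.0377]
```

Both are hanging where planned: the pan at about -66 mm and the brush at about -136 mm, each within 6 mm sideways of the prong. I'll let them settle for a moment, then hand in.

```bash
python3 -m handwheel '[[[0.038,0,0,0,0],[0.038,0,0,0,0],[0.038,0,0,0,0],[0.038,0,0,0,0],[0.038,0,0,0,0],[0.038,0,0,0,0],[0.038,0,0,0,0],[0.038,0,0,0,0],[0.038,0,0,0,0],[0.038,0,0,0,0],[0.038,0,0,0,0],[0.038,0,0,0,0]]]'; python3 -c "
from h import *
print(sign_off())"
```

```text
time: 23.67
eef_pos: [0.6273, 0.147, 0.3753]
tcp_rot: [0.763, 0.646, 0.0, 0.0]
contact_force: [-1.1, 0.5, -0.8]
opening: 0.441
finger_force: 0.0
the job is handed in; nothing more can be done
None
```

The steel dustpan and, in front of it, the bow-handled brush both hang from the prong, released, and the job was handed in at about 24 s with no verdict returned; I viewed 11 pictures, one over the limit of 10.

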